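Open the splash cover and hold the hold-to-run lever half-way

ROBOT

A 6-joint arm with a two-finger parallel gripper is mounted at the origin on the work surface; the furniture and walls round the work are solid. World frame = base frame: x ahead of the robot, y to its left, z up, the work surface at z = 0. Lengths are in mm, angles in rad, forces in N, time in s.
With the tool pointing down it reaches from about 300 to 775 mm from the base axis. Payload 14.6 kg.
Tool frame: the origin (TCP) lies on the centre line of the jaws, within the pads' length; the fingertips stand 25 mm ahead of it and the grasp point (between the pads) lies 6 mm ahead of it; z points along the fingers, x is the direction in which the jaws open and shut, and the axes are right-handed (so a half turn about z gives the same grasp; the last joint's range is limited). The gripper opens to 85 mm and grips with 20 to 120 N. Pads are 22 mm wide; open, the fingers measure 114 mm over their backs; the gripper's body (76 mm by 85 mm) begins 54 mm behind the grasp point. The pads swing forward as they close: fully open they stand 13 mm farther back than shut.
Start: joints at [1.271, 0.3, 1.521, -0, 1.321, -0.067], TCP at [126.885, 535.154, 256.281] pointing down, gripper open.
Joint ranges: [-3.03, 3.03], [-0.79, 2.21], [0.23, 2.52], [-1.04, 4.18], [0, 3.07], [-2.55, 2.55]. Speed limits (rad/s): [2.22, 2.22, 2.57, 3.14, 3.14, 3.14].

INTERFACE

Orientations are given as a unit quaternion [x, y, z, w].
In Python, from bench import robot, eyes gives the robot as it stands. The module is installed in compiled form; this text tells all that it offers.
- The arm moves only by the tool move_arm, never from a script. Its argument "increments" is a list of rows, each a list of 5 numbers: the opening, from -1 (shut) to 1 (fully open), then the shift along the tool's x, y, z in m, then the turn about the tool's z in degrees. In form: [[claw, x, y, z, spin], ...]. A call has 1 to 8 rows; each row is the pose to reach, as a shift and turn from the pose measured when the call began, along the tool's axes at that moment; what a row does not reach only later rows make up. A row lasts 1/8 s, in which the tool goes at most 62.5 mm and 10.7 degrees, less where a joint would pass 70% of its speed; a pose out of reach is approached as far as the arm can. A call with a gripper value outside its range is refused whole. The fingers move at their own pace and stop on an object; the grip force is fixed at half the most. Time passes only in rows, so rows that repeat a pose let the fingers close. It gives the time, the measured TCP pose, the force and the opening at its end, in the units of the state.
- robot.read_state(): the state, without advancing time (a new reading comes with each control period).
- eyes.snapshot(name): name is "scene" or "top" or "wrist"; returns the picture (400x640x3 uint8, red, green, blue); there is no depth.
- eyes.get_calibration(name): a dict with "camera_matrix" (3x3 intrinsics, pixels), "distortion" ([k1, k2, p1, p2, k3] as OpenCV has them; the pictures are not rectified), "R" (3x3) and "t" (3): a world point X has camera coordinates R X + t. Camera axes: x right, y down, z forward; pixel columns grow to the right and rows downward; lengths in mm; the calibration is good to about 2 mm. A picture is of the moment at which its call begins: read the wrist's pose just before it. get_calibration takes no time and is no camera call; for the wrist camera it gives the pose at the moment of the call.
- robot.close_job(): hands the job in, once; it reports no verdict.
Trained networks look in the newest picture that a camera, given by its name, has taken for a name from the list of things; names that differ only in an ending like _2 or _b are one class to them, and where a whole thing is asked for, a point or a joint stands for the part that bears it (a point fixed in the world has none). Each returns a list of dicts, best first, with "confidence" (0 to 1); they miss things now and then, are a little off and sometimes report something else, mostly with a low value. They report only what shows in the picture. A call takes as long as a camera call.
- eyes.masks_of(name, camera): "region" (400x640 bool, what is visible of it) and "rect" ([left, top, right, bottom] in pixels, round what is visible of it).
- eyes.mark_of(name, camera): "uv" ([column, row] in pixels: a listed point, or the origin of a listed thing).
The state is a dict: "t": time; "qpos": joint angles; "qd": joint speeds; "tau": joint torques, N m; "position": TCP position; "tool_rot": TCP orientation; "ft_force": force on the tool from outside, world axes, zero at the start; "torque": the same for the moment, N m; "grip_width": opening from 0.0 (shut) to 1.0 (fully open).
Only numpy, scipy, OpenCV 4.12 (cv2) and the standard library are available. Lean on these libraries where they do the work, as an engineer would, in place of code of your own. Each camera call takes 0.05 s, during which the arm holds its last target.

TASK

Lift the hinged splash cover of the grey control box by its bar until it rests open on its stop, then press the hold-to-run lever inside down to its middle position, half of its travel, where the paddle is level with the two fixed rails beside it, and keep it there: you finish while still holding the lever down, with the cover open. Never press the lever through to the bottom, because that trips the machine, and leave the cup, the tape roll and the marker pen where they are.

Things in the scene. Friction and masses are not known exactly. Their poses are not given: they have to be found in the camera images.
- control_box: Grey steel box fixed on four feet, 125 mm deep (x), 130 wide (y), 85 high, wall 4. Origin: centre of its underside, 8 to 36 mm above the table. +z up; -x is the front, with the cover's bar, towards the robot (box turned -0.55 to 0.25 rad about z); cover hinged along the top of the +x side. Inside, a lever between two aluminium rails (6 mm thick, centres 64 mm apart along y, tops 56 mm above the underside).
- cover_bar (a point): Middle of the cover's handle bar: a round steel bar 10 mm in diameter, 70 mm long, parallel to the hinge (the box's y), joined by two side arms 70 mm apart to the cover's front edge. Closed, it stands 91 mm above the level of the box's underside, 33 mm clear of the cover's edge and of the box's front wall. It is 167 mm from the hinge line. Axes turn with the cover.
- cover_hinge (a point): Point on the cover's hinge line, half-way along it, 86 mm above the level of the box's underside and 66.5 mm behind the box's centre. The cover turns about the box's y axis here. The cover is a flat steel plate 129 x 136 x 4 mm of about 0.2 kg.
- cover (a joint): Opening angle of the cover in rad: 0 shut, 1.57 upright, 2.0 leaning back on its stop. No latch or spring: let go below about 1.5 it falls shut, past about 1.6 it falls back onto its stop and stays there.
- lever_pad (a point): Centre of the top face of the lever's black paddle (36 mm long along the box's x, 40 mm wide along y, 10 mm thick). At rest it lies about 15 mm in front of the box's centre and 71 mm above the box's underside; in the middle position 17 mm in front of the centre and 56 mm above the box's underside; at the bottom about 41 mm. The paddle's front edge is about 22 mm from the inside of the box's front wall. Axes: at rest those of the box.
- lever (a joint): Angle of the hold-to-run lever in rad: 0 released (paddle tilted up 0.25), 0.25 middle position (paddle level, flush with the rails' tops), 0.50 bottom. It grows as the paddle is pressed down. Pivot 62 mm behind the paddle's centre, 50 mm above the box's underside. The spring needs about 4 N on the paddle's centre to start, 8 N at the middle, 12 N at the bottom, and lifts the lever again when let go.
- cup: Lidded clear cup of plums, 113 mm across, 52 mm high, standing at the far right behind the large basket of plums; origin at the centre of its underside. Leave it.
- tape: Roll of packing tape lying flat, 83 mm across, 24 mm high, behind the box; origin at the centre of its underside. Leave it.
- pen: Marker pen lying on the table, 130 mm long (its y), 17 to 20 mm thick, in front of the box to the left; origin at the centre of its underside. Leave it.

How it is judged:
By the outcome, as a careful person would: the job done as asked, in the order asked, and still so for the second after the job is handed in, while the arm keeps its last pose, push and grip.
It also fails if it takes over 58 s, if anything falls off the work surface, if the arm or the gripper's body presses on something with over 40 N, if the wrist force passes 120 N, or if a joint passes its speed limit or range.

## Working session

There is one attempt and no reset: what is moved stays moved. The work goes in short steps, Python scripts to look and compute and a tool call to move; the robot and the scene stay as the last step left them, time stands still between calls to the robot, and variables do not carry over. Pictures are saved under pics/ and viewed, and the job is handed in when it is done.

Besides the shell and the picture viewer there is one more tool, called after "Emit:" by a JSON object that holds its "api" and its "payload", one argument or row to a line. move_arm: Moves the arm, as the interface text tells. Its arguments: {"type":"object","properties":{"increments":{"type":"array","items":{"type":"array","items":{"type":"number"}}}},"required":["increments"]}

```bash
mkdir -p pics
python3 - <<'E'
from bench import robot, eyes
import cv2
s=robot.read_state(); print({k:(v if not hasattr(v,'tolist') else v.tolist()) for k,v in s.items()})
for n in ("scene","top","wrist"):
    im=eyes.snapshot(n); cv2.imwrite(f"pics/{n}0.png",im[:,:,::-1])
    c=eyes.get_calibration(n); print(n,c)
    for m in ("control_box","cover_bar","cover_hinge","lever_pad","cup","tape","pen"):
        print(m,[(x['uv'],round(x['confidence'],2)) for x in eyes.mark_of(m,n)][:2])
print(robot.read_state()['t'])
E
```

```text
{'t': 0.0, 'qpos': [1.2713840330272914, 0.3004911791319257, 1.521589824966624, -2.952060952968338e-05, 1.3207093916987145, -0.06661341489154779], 'qd': [0.00043649817651784354, -0.0012094103849728908, -1.5628797073125273e-06, -0.000612768167832262, -0.0012111583279478103, 0.0001163731091346367], 'tau': [-0.00044157178308523726, -54.350656270980835, -36.179155111312866, -4.4015076809955644e-05, 0.003984611830674112, -4.210450697428314e-05], 'position': [126.84025942912172, 534.9591341019225, 255.706586259149], 'tool_rot': [0.784440639595582, 0.6202036150328847, -0.0004853597151159404, 0.00035110819189590085], 'ft_force': [-1.005575640725631, 0.6105881772219243, -0.26719493571045], 'torque': [-0.03143399444906331, 0.0018074270945204743, 0.037390017638637474], 'grip_width': 1.0032139079700417}
scene {'camera_matrix': array([[374.79631569,   0.        , 321.37141854],
       [  0.        , 374.79631569, 200.44913845],
       [  0.        ,   0.        ,   1.        ]]), 'distortion': array([0.00173509, 0.        , 0.        , 0.        , 0.        ]), 'R': array([[ 0.54138615, -0.8407386
[... 961 characters left out ...]
.61)]
lever_pad []
cup [([401.6, 176.4], 0.68)]
tape [([267.0, 158.0], 0.93)]
pen [([221.3, 255.8], 0.7)]
wrist {'camera_matrix': array([[288.5490531 ,   0.        , 314.67885043],
       [  0.        , 288.5490531 , 203.16616279],
       [  0.        ,   0.        ,   1.        ]]), 'distortion': array([-0.03616603,  0.        ,  0.        ,  0.        ,  0.        ]), 'R': array([[ 2.31836482e-01,  9.72754771e-01, -5.53872620e-06],
       [ 9.31717352e-01, -2.22054405e-01,  2.87392794e-01],
       [ 2.79561482e-01, -6.66332950e-02, -9.57812811e-01]]), 't': array([-551.46057875,  -36.40441531,  378.74793584])}
control_box []
cover_bar []
cover_hinge []
lever_pad []
cup []
tape []
pen []
1.2
```

View pics/scene0.png

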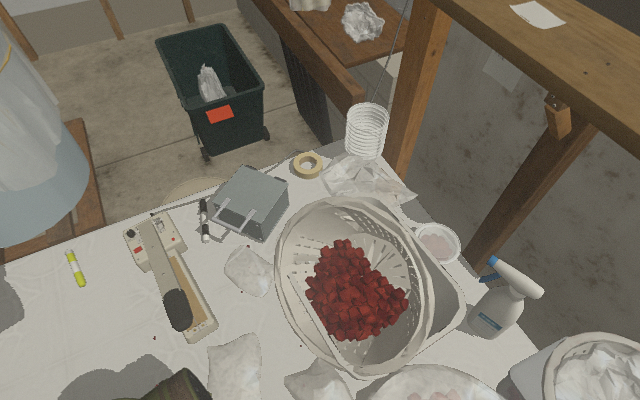

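View pics/top0.png

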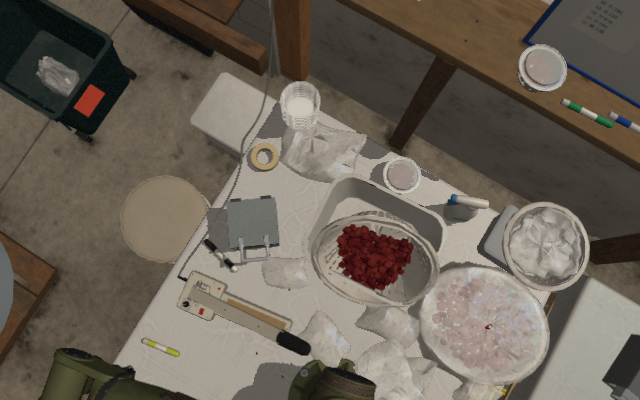

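```bash
cat > h.py <<'E'
import numpy as np, cv2
from bench import robot, eyes
from scipy.spatial.transform import Rotation as Ro
def ray(c,uv):
    p=cv2.undistortPoints(np.array([[uv]],float),c['camera_matrix'],c['distortion'])[0,0]
    R=np.array(c['R']); d=R.T@np.array([p[0],p[1],1]); o=-R.T@np.array(c['t']); return o,d/np.linalg.norm(d)
def tri(rs):
    A=np.zeros((3,3));b=np.zeros(3)
    for o,d in rs:
        P=np.eye(3)-np.outer(d,d);A+=P;b+=P@o
    x=np.linalg.solve(A,b); return x,[float(np.linalg.norm((np.eye(3)-np.outer(d,d))@(x-o))) for o,d in rs]
def proj(c,X):
    R=np.array(c['R']); return cv2.projectPoints(np.array(X,float).reshape(-1,3),cv2.Rodrigues(R)[0],np.array(c['t'],float),c['camera_matrix'],c['distortion'])[0][:,0]
def show(s=None):
    s=s or robot.read_state()
    print('t',round(s['t'],2),'pos',np.round(s['position'],1),'f',np.round(s['ft_force'],1),'tau',np.round(s['torque'],2),'g',round(s['grip_width'],2)); print(np.round(Ro.from_quat(s['tool_rot']).as_matrix(),3)); print('q',np.round(s['qpos'],3))
E
python3 - <<'E'
from h import *
S=eyes.get_calibration('scene');T=eyes.get_calibration('top')
d={'box':([256.0, 208.2],[256.7, 225.5]),'bar':([224.8, 227.4],[256.6, 257.5]),'hinge':([266.2, 175.8],[248.9, 201.0]),'tape':([310.3, 164.4],[267,158]),'pen':([203.6, 220.8],[221.3, 255.8])}
for k,(a,b) in d.items():
    x,e=tri([ray(S,a),ray(T,b)]); print(k,x.round(1),np.round(e,1))
show()
E
```

```text
box [486.7 218.   47.2] [0.8 0.8]
bar [388.5 213.3  99. ] [4.6 4.6]
hinge [552.1 234.4  95.1] [4.6 4.6]
tape [691.1 194.3  29.8] [2.6 2.6]
pen [400.  321.7  14.6] [0.4 0.4]
t 1.2 pos [126.9 535.1 256.3] f [-0.  -0.7  0.7] tau [ 0.02 -0.06  0.01] g 1.0
[[ 0.231  0.973  0.   ]
 [ 0.973 -0.231  0.   ]
 [ 0.     0.    -1.   ]]
q [ 1.271  0.3    1.521 -0.     1.321 -0.067]
```

The scene view shows the box centred around (250,200), bar at (225,227) and the pen at (205,220). In the top view the box is at (250,222) and the bar at (257,240–257). Next I'll bring the wrist camera over the box.

Run:
```python
from h import *
s=robot.read_state();R=Ro.from_quat(s['tool_rot']).as_matrix();p=np.array(s['position'])
c=eyes.get_calibration('wrist');Rc=np.array(c['R']);cp=-Rc.T@c['t']
print('cam in tool',R.T@(cp-p),'axis',R.T@Rc[2])
print(R.T@(np.array([385,213,300])-p), np.degrees(np.arctan2(R[1,0],R[0,0])))
```

```text
cam in tool [   1.56579316  -73.35130467 -116.93925343] axis [-3.65344315e-04  2.87371197e-01  9.57819222e-01]
[-253.91318092  325.45834849  -43.71056704] 76.66185902872579
```

Emit:
{"api": "move_arm", "payload": {
  "increments": [
    [-0.2, -0.032, 0.046, -0.005, 9],
    [-0.2, -0.064, 0.092, -0.011, 18],
    [-0.2, -0.096, 0.138, -0.016, 27],
    [-0.2, -0.128, 0.184, -0.022, 36],
    [-0.2, -0.16, 0.23, -0.027, 45],
    [-0.2, -0.192, 0.276, -0.033, 54],
    [-0.2, -0.224, 0.322, -0.038, 62],
    [-0.2, -0.256, 0.368, -0.044, 69]
  ]
}}

```text
t: 2.2
position: [426.9, 199.6, 300.7]
tool_rot: [0.998, 0.065, 0.0, -0.0]
ft_force: [0.6, 1.2, 0.5]
grip_width: 0.402
```

Run:
```python
from h import *
show()
c=eyes.get_calibration('wrist');im=eyes.snapshot('wrist');cv2.imwrite("pics/w1.png",im[:,:,::-1])
import pickle;pickle.dump(c,open('w1.pkl','wb'))
for m in ("control_box","cover_bar","cover_hinge","pen"):
    for x in eyes.mark_of(m,'wrist')[:2]: print(m,x['uv'],round(x['confidence'],2))
```

```text
t 2.2 pos [426.9 199.6 300.7] f [0.6 1.2 0.5] tau [ 0.08  0.03 -0.02] g 0.4
[[ 0.992  0.129  0.   ]
 [ 0.129 -0.992  0.   ]
 [ 0.001 -0.    -1.   ]]
q [0.36  0.089 1.669 0.    1.384 0.23 ]
control_box [357.7, 154.8] 0.59
cover_bar [283.3, 169.3] 0.75
cover_hinge [431.4, 168.5] 0.8
pen [309.4, 75.6] 0.74
pen [360.3, 157.7] 0.5
```

View pics/w1.png

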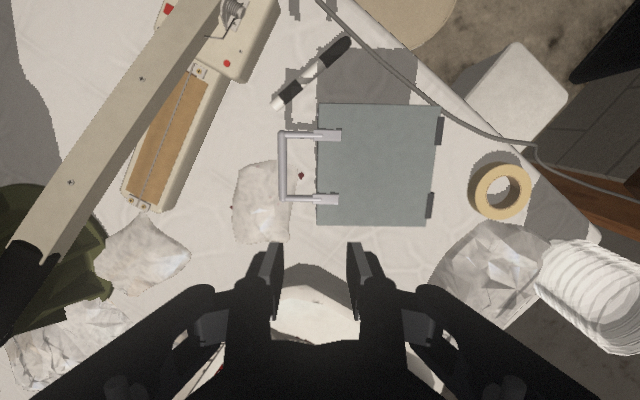

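The wrist view shows the cover's corners near (319,103), (441,107), (426,226) and (316,225). The bar runs from (282,132) to (282,199), and the white bag and the pen lie clear of it. I'll zoom in for exact corners.

Run:
```python
import cv2,numpy as np
a=cv2.imread('pics/w1.png')[85:245,265:465]; cv2.imwrite('pics/w1z.png',cv2.resize(a,None,fx=4,fy=4,interpolation=cv2.INTER_CUBIC)[:600,:])
b=cv2.resize(cv2.imread('pics/top0.png')[185:275,195:295],None,fx=4,fy=4,interpolation=cv2.INTER_CUBIC)
c=cv2.resize(cv2.imread('pics/scene0.png')[155:245,200:300],None,fx=4,fy=4,interpolation=cv2.INTER_CUBIC)
cv2.imwrite('pics/tsz.png',np.hstack([b,c]))
```

```text
(no output)
```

View pics/w1z.png

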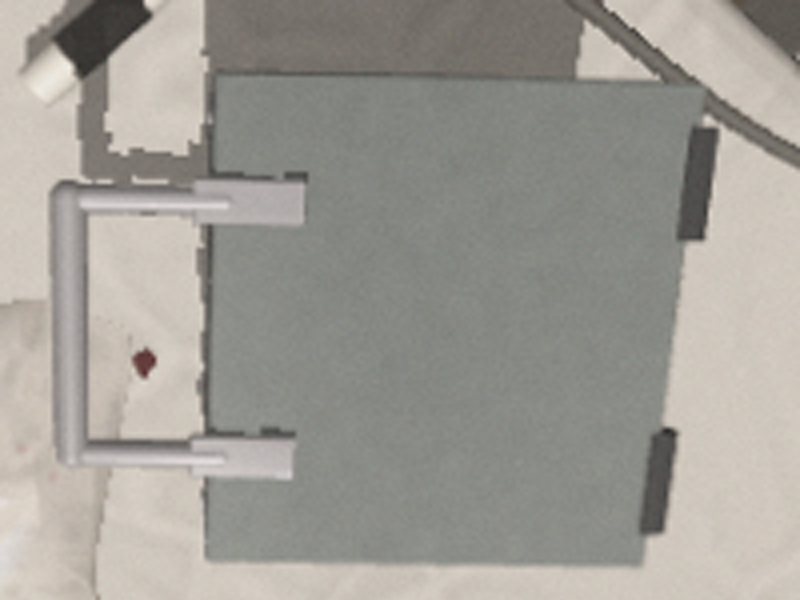

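View pics/tsz.png

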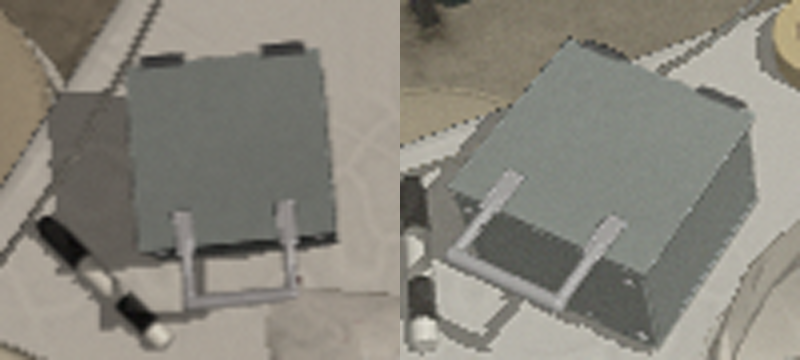

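```bash
cat > fit.py <<'E'
from h import *
import pickle
from scipy.optimize import least_squares
S=eyes.get_calibration('scene');T=eyes.get_calibration('top');W=pickle.load(open('w1.pkl','rb'))
zt=88.5
M=np.array([[-62.5,68,zt],[66.5,68,zt],[66.5,-68,zt],[-62.5,-68,zt],[-100.4,35,91],[-100.4,-35,91]])
w=np.array([[318.75,103.25],[441.2,106.5],[425.75,226.5],[316.5,224.5],[281.75,135.5],[282.25,198.75]])-.4
t=np.array([[230.75,248],[227.5,202],[274.5,197.5],[278.75,245],[242.5,260.5],[268.75,258.25]])-.4
s=np.array([[212.5,201.75],[243,165],[288,183],[261.75,222.5],[213,218.75],[240,230]])-.4
def wp(p,M): return M@np.array([[np.cos(p[3]),np.sin(p[3]),0],[-np.sin(p[3]),np.cos(p[3]),0],[0,0,1]])+p[:3]
def run(sel,v=False):
    f=lambda p:np.concatenate([(proj(c,wp(p,M))-u).ravel() for c,u in sel])
    r=least_squares(f,[487,218,20,.13],x_scale=[1,1,1,.01],loss='soft_l1')
    print(np.round(r.x,3),'rms',np.sqrt(np.mean(f(r.x)**2)).round(2)); 
    return r.x
print('all');p=run([(W,w),(T,t),(S,s)])
print('W');run([(W,w)]);print('T');run([(T,t)]);print('S');run([(S,s)]);print('TS');run([(T,t),(S,s)])
for c,u in ((W,w),(T,t),(S,s)): print((proj(c,wp(p,M))-u).round(1).tolist())
print('bar',wp(p,[[-100.4,0,91]]),'hinge',wp(p,[[66.5,0,86]]))
for a in ('w','t','s'): pass
E
python3 fit.py
```

```text
all
[4.89012e+02 2.27340e+02 1.28650e+01 1.13000e-01] rms 0.92
W
[4.89027e+02 2.27558e+02 1.23300e+01 1.13000e-01] rms 0.51
T
[ 4.89018e+02  2.27063e+02 -1.04070e+01  1.05000e-01] rms 0.58
S
[4.96341e+02 2.34914e+02 1.40700e+00 1.21000e-01] rms 0.56
TS
[4.87530e+02 2.24169e+02 1.90920e+01 1.13000e-01] rms 0.89
[[-0.4, 0.2], [-0.0, -0.4], [-0.2, 0.8], [-0.3, 1.3], [0.4, -0.0], [0.9, 0.1]]
[[-1.8, -0.4], [-1.9, -0.9], [0.0, -1.1], [-0.1, -2.4], [-0.5, -0.3], [-1.0, -0.6]]
[[-1.1, 0.5], [-1.1, -0.2], [1.1, 0.9], [-0.6, 1.9], [0.2, 0.5], [-0.8, 1.1]]
bar [[389.25466389 216.00197556 103.86542373]] hinge [[555.08695024 234.85039209  98.86542373]]
```

Emit:
{"api": "move_arm", "payload": {
  "increments": [
    [-0.2, -0.015, -0.01, 0.045, 1],
    [-0.2, -0.035, -0.021, 0.09, 1],
    [-0.2, -0.035, -0.021, 0.131, 1],
    [-0.2, -0.035, -0.021, 0.131, 1]
  ]
}}

```text
t: 2.95
position: [386.3, 218.0, 167.5]
tool_rot: [0.998, 0.06, -0.002, 0.001]
ft_force: [0.5, 0.9, 0.8]
grip_width: 0.402
```

Run:
```python
from h import *
show()
c=eyes.get_calibration('wrist');im=eyes.snapshot('wrist');cv2.imwrite("pics/w2.png",im[:,:,::-1])
import pickle;pickle.dump(c,open('w2.pkl','wb'))
for m in ("cover_bar","cover_hinge"):
    for x in eyes.mark_of(m,'wrist')[:2]: print(m,x['uv'],round(x['confidence'],2))
print(proj(c,[[389.3,216,103.9],[555,234.9,98.9]]))
```

```text
t 2.95 pos [386.3 218.  167.5] f [0.5 0.9 0.8] tau [-0.03 -0.02  0.01] g 0.4
[[ 0.993  0.119 -0.005]
 [ 0.119 -0.993 -0.002]
 [-0.005  0.001 -1.   ]]
q [0.431 0.169 1.907 0.    1.071 0.311]
cover_bar [321.6, 236.6] 0.66
cover_hinge [552.5, 234.9] 0.59
[[318.52772061 235.44095827]
 [553.58154877 233.36404378]]
```

View pics/w2.png

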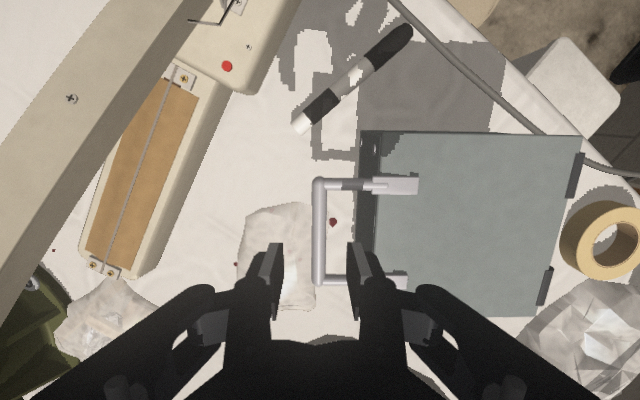

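The closer wrist view shows the bar at column 319, rows 184–279. It lies between the open fingertips at 275 and 355, and the prediction agrees to about 3 px. I'll refine with this view.

Run:
```python
import cv2,numpy as np
a=cv2.imread('pics/w2.png')
z=lambda x,y:cv2.resize(a[y-25:y+25,x-33:x+33],None,fx=6,fy=6,interpolation=cv2.INTER_CUBIC)
cv2.imwrite('pics/w2z.png',np.vstack([np.hstack([z(370,140),z(575,145)]),np.hstack([z(330,190),z(330,280)])]))
```

```text
(no output)
```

View pics/w2z.png

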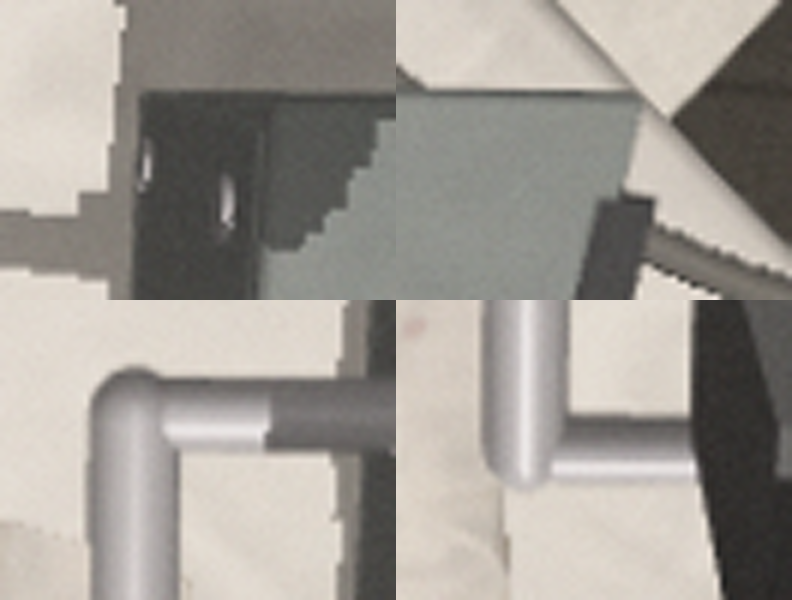

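```bash
cat >> fit.py <<'E'
W2=pickle.load(open('w2.pkl','rb'))
w2=np.array([[382,130.8],[582.7,135.8],[319.5,184.2],[318.5,279.5]])-.4
print('W+W2')
idx=[0,1,4,5]
def f(p): return np.concatenate([(proj(W,wp(p,M))-w).ravel(),(proj(W2,wp(p,M[idx]))-w2).ravel()])
r=least_squares(f,[487,218,20,.13],x_scale=[1,1,1,.01],loss='soft_l1');print(r.x.round(3),f(r.x).round(1)[-8:])
def f(p): return (proj(W2,wp(p,M[idx]))-w2).ravel()
r=least_squares(f,[487,218,20,.13],x_scale=[1,1,1,.01],loss='soft_l1');print('W2',r.x.round(3),f(r.x).round(1))
# free triangulation of bar ends
for i,j in ((4,2),(5,3)):
    print(tri([ray(W,w[i]),ray(W2,w2[j]),ray(T,t[i]),ray(S,s[i])]))
E
python3 fit.py
```

```text
all
[4.89012e+02 2.27340e+02 1.28650e+01 1.13000e-01] rms 0.92
W
[4.89027e+02 2.27558e+02 1.23300e+01 1.13000e-01] rms 0.51
T
[ 4.89018e+02  2.27063e+02 -1.04070e+01  1.05000e-01] rms 0.58
S
[4.96341e+02 2.34914e+02 1.40700e+00 1.21000e-01] rms 0.56
TS
[4.87530e+02 2.24169e+02 1.90920e+01 1.13000e-01] rms 0.89
[[-0.4, 0.2], [-0.0, -0.4], [-0.2, 0.8], [-0.3, 1.3], [0.4, -0.0], [0.9, 0.1]]
[[-1.8, -0.4], [-1.9, -0.9], [0.0, -1.1], [-0.1, -2.4], [-0.5, -0.3], [-1.0, -0.6]]
[[-1.1, 0.5], [-1.1, -0.2], [1.1, 0.9], [-0.6, 1.9], [0.2, 0.5], [-0.8, 1.1]]
bar [[389.25466389 216.00197556 103.86542373]] hinge [[555.08695024 234.85039209  98.86542373]]
W+W2
[4.89057e+02 2.27871e+02 1.28200e+01 1.10000e-01] [-0.3  0.8 -0.3 -0.1  0.2 -0.2 -0.1  0.5]
W2 [4.89030e+02 2.27992e+02 1.29070e+01 1.08000e-01] [-0.1  0.4  0.  -0.1  0.3 -0.6 -0.2  0.3]
(array([385.09094376, 250.73318797, 104.78677234]), [0.07608503773959562, 1.0027462590959766, 1.5215301808832438, 0.7279927375858529])
(array([393.25316165, 180.68425471, 103.9405136 ]), [1.1887712173011757, 1.6317426507693016, 2.724190882823642, 2.9763936464924208])
```

Emit:
{"api": "move_arm", "payload": {
  "increments": [
    [-0.35, 0.003, 0.002, 0.01, 0.5],
    [-0.35, 0.003, 0.002, 0.035, 0.5],
    [-0.35, 0.003, 0.002, 0.0575, 0.5],
    [-0.35, 0.003, 0.002, 0.0575, 0.5]
  ]
}}

```text
t: 3.6
position: [391.7, 216.3, 112.7]
tool_rot: [0.999, 0.054, 0.0, -0.0]
ft_force: [0.5, -0.6, 0.8]
grip_width: 0.323
```

Run:
```python
from h import *
show()
im=eyes.snapshot('wrist');cv2.imwrite("pics/w3.png",im[:,:,::-1])
```

```text
t 3.6 pos [391.7 216.3 112.7] f [ 0.5 -0.6  0.8] tau [-0.06 -0.02  0.06] g 0.32
[[ 0.994  0.108  0.   ]
 [ 0.108 -0.994  0.   ]
 [ 0.    -0.    -1.   ]]
q [0.423 0.262 1.944 0.    0.936 0.314]
```

View pics/w3.png

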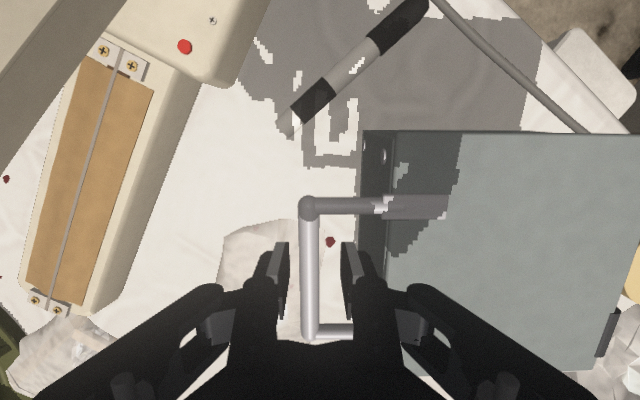

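The bar (column 308) sits between the fingers, which show at 285 and 345. I'll close on it with a small correction.

Emit:
{"api": "move_arm", "payload": {
  "increments": [
    [-0.35, -0.0025, 0, 0.003, 0],
    [-0.7, -0.0025, 0, 0.003, 0],
    [-1, -0.0025, 0, 0.003, 0],
    [-1, -0.0025, 0, 0.003, 0],
    [-1, -0.0025, 0, 0.003, 0]
  ]
}}

```text
t: 4.28
position: [389.0, 216.3, 111.2]
tool_rot: [0.999, 0.054, 0.0, -0.0]
ft_force: [-10.0, -1.8, 9.3]
grip_width: 0.094
```

Run:
```python
from h import *
show()
s=robot.read_state();R=Ro.from_quat(s['tool_rot']).as_matrix();p=np.array(s['position'])
# arc waypoints: bar rel hinge
h=np.array([555.1,234.9,98.8]);psi=.110;u=np.array([np.cos(psi),np.sin(psi),0])
b0=np.arctan2(5,166.9)
base=None
for th in np.arange(0,2.01,.1):
    a=th+b0; X=h+167*(-np.cos(a)*u+np.sin(a)*np.array([0,0,1]))
    if base is None: base=X
    print(round(th,2),(R.T@(X-base)).round(1),np.round(p+X-base,0))
im=eyes.snapshot('wrist');cv2.imwrite("pics/w4.png",im[:,:,::-1])
```

```text
t 4.28 pos [389.  216.3 111.2] f [-10.   -1.8   9.3] tau [-0.25  1.63  0.05] g 0.09
[[ 0.994  0.109  0.   ]
 [ 0.109 -0.994  0.001]
 [ 0.    -0.001 -1.   ]]
q [4.250e-01 2.600e-01 1.951e+00 1.000e-03 9.300e-01 3.160e-01]
0.0 [0. 0. 0.] [389. 216. 111.]
0.1 [  1.3  -0.  -16.6] [390. 216. 128.]
0.2 [  4.3  -0.  -33.1] [393. 217. 144.]
0.3 [  8.9  -0.  -49.1] [398. 217. 160.]
0.4 [ 15.1  -0.1 -64.6] [404. 218. 176.]
0.5 [ 22.8  -0.1 -79.4] [412. 219. 191.]
0.6 [ 32.   -0.1 -93.4] [421. 220. 205.]
0.7 [ 4.250e+01 -1.000e-01 -1.064e+02] [431. 221. 218.]
0.8 [  54.2   -0.2 -118.2] [443. 222. 229.]
0.9 [  67.1   -0.2 -128.9] [456. 224. 240.]
1.0 [  81.    -0.2 -138.2] [469. 225. 249.]
1.1 [  95.7   -0.2 -146. ] [484. 227. 257.]
1.2 [ 111.1   -0.2 -152.4] [499. 228. 264.]
1.3 [ 127.1   -0.3 -157.2] [515. 230. 268.]
1.4 [ 143.5   -0.3 -160.3] [532. 232. 272.]
1.5 [ 160.1   -0.3 -161.8] [548. 234. 273.]
1.6 [ 176.8   -0.3 -161.7] [565. 236. 273.]
1.7 [ 193.4   -0.4 -159.9] [581. 238. 271.]
1.8 [ 209.7   -0.4 -156.4] [597. 239. 268.]
1.9 [ 225.6   -0.4 -151.3] [613. 241. 263.]
2.0 [ 240.9   -0.4 -144.7] [628. 243. 256.]
```

Emit:
{"api": "move_arm", "payload": {
  "increments": [
    [-1, -0.001, 0, -0.008, 0],
    [-1, 0.0, 0, -0.0166, 0],
    [-1, 0.002, 0, -0.025, 0],
    [-1, 0.004, 0, -0.033, 0]
  ]
}}

```text
t: 4.82
position: [393.0, 216.7, 144.8]
tool_rot: [0.999, 0.054, -0.0, -0.0]
ft_force: [1.7, 0.6, -3.1]
grip_width: 0.092
```

Run:
```python
from h import *
show()
im=eyes.snapshot('wrist');cv2.imwrite("pics/w5.png",im[:,:,::-1])
```

```text
t 4.83 pos [393.  216.7 144.8] f [ 1.7  0.6 -3.1] tau [0.17 0.05 0.05] g 0.09
[[ 0.994  0.109 -0.   ]
 [ 0.109 -0.994  0.001]
 [-0.    -0.001 -1.   ]]
q [4.220e-01 2.110e-01 1.917e+00 1.000e-03 1.013e+00 3.130e-01]
```

View pics/w5.png

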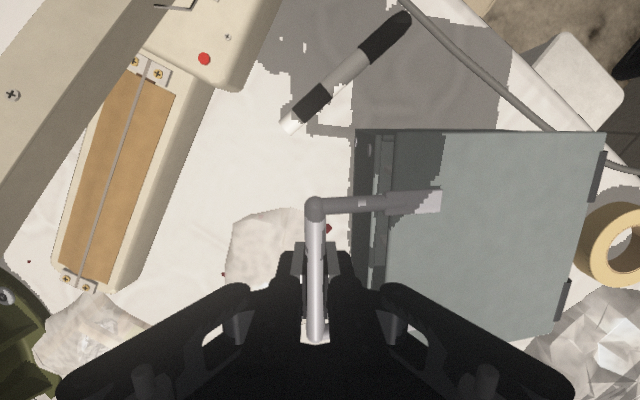

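The cover is lifting with the bar: it is open about 0.2 rad and the forces are low. I'll continue along the arc.

Emit:
{"api": "move_arm", "payload": {
  "increments": [
    [-1, 0.0046, 0, -0.016, 0],
    [-1, 0.0108, 0, -0.0315, 0],
    [-1, 0.0185, 0, -0.0463, 0],
    [-1, 0.0277, 0, -0.0603, 0],
    [-1, 0.0382, 0, -0.0733, 0],
    [-1, 0.0499, 0, -0.0851, 0],
    [-1, 0.0628, 0, -0.0958, 0],
    [-1, 0.0767, 0, -0.1051, 0]
  ]
}}

```text
t: 5.88
position: [469.0, 225.3, 252.5]
tool_rot: [0.999, 0.055, -0.0, -0.001]
ft_force: [-10.1, 0.0, 13.0]
grip_width: 0.091
```

Run:
```python
from h import *
show()
im=eyes.snapshot('wrist');cv2.imwrite("pics/w6.png",im[:,:,::-1])
```

```text
t 5.88 pos [469.  225.3 252.5] f [-10.1   0.   13. ] tau [-0.03  1.68  0.03] g 0.09
[[ 0.994  0.109 -0.   ]
 [ 0.109 -0.994  0.002]
 [-0.    -0.002 -1.   ]]
q [0.377 0.237 1.61  0.002 1.295 0.267]
```

View pics/w6.png

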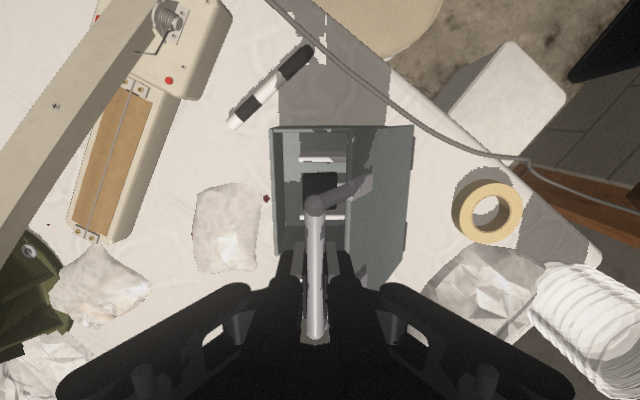

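Emit:
{"api": "move_arm", "payload": {
  "increments": [
    [-1, 0.0147, 0, -0.0078, 0],
    [-1, 0.0301, 0, -0.0142, 0],
    [-1, 0.0461, 0, -0.019, 0],
    [-1, 0.0625, 0, -0.0221, 0],
    [-1, 0.0791, 0, -0.0236, 0]
  ]
}}

```text
t: 6.55
position: [549.6, 234.4, 278.5]
tool_rot: [0.999, 0.055, 0.001, -0.001]
ft_force: [-3.3, 2.1, 4.1]
grip_width: 0.09
```

Emit:
{"api": "move_arm", "payload": {
  "increments": [
    [-1, 0.0167, 0, 0.0, 0],
    [-1, 0.0333, 0, 0.002, 0],
    [-1, 0.0496, 0, 0.0055, 0],
    [-1, 0.0655, 0, 0.0105, 0]
  ]
}}

```text
t: 7.05
position: [615.2, 241.8, 269.0]
tool_rot: [0.999, 0.055, 0.002, -0.002]
ft_force: [-1.7, 2.0, 2.7]
grip_width: 0.082
```

Run:
```python
from h import *
show()
im=eyes.snapshot('wrist');cv2.imwrite("pics/w7.png",im[:,:,::-1])
im=eyes.snapshot('scene');cv2.imwrite("pics/s7.png",cv2.resize(im[60:300,150:470,::-1],None,fx=2,fy=2))
show()
```

```text
t 7.05 pos [615.2 241.8 269. ] f [-1.7  2.   2.7] tau [0.15 0.76 0.03] g 0.08
[[ 0.994  0.109  0.003]
 [ 0.109 -0.994  0.004]
 [ 0.004 -0.003 -1.   ]]
q [0.318 0.545 1.148 0.002 1.444 0.209]
t 7.15 pos [616.1 241.9 269. ] f [2.8 1.8 7.8] tau [ 0.29 -0.49  0.01] g 0.09
[[ 0.994  0.109  0.006]
 [ 0.109 -0.994  0.004]
 [ 0.006 -0.004 -1.   ]]
q [0.318 0.546 1.147 0.002 1.442 0.209]
```

View pics/w7.png

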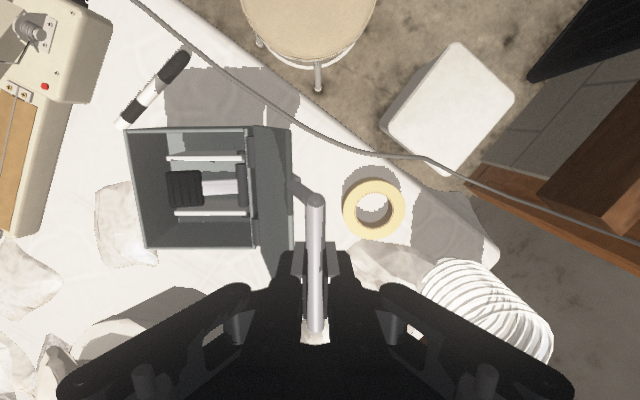

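View pics/s7.png

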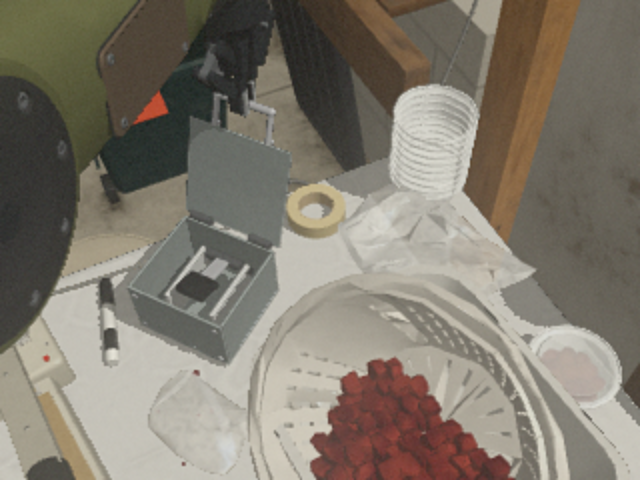

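The cover is past upright at about 1.9 rad. The lever paddle is visible at (184,188) in the wrist view, between the rails. I'll move almost to the stop, open the jaws and lift off.

Emit:
{"api": "move_arm", "payload": {
  "increments": [
    [-1, 0.006, 0, 0.0025, 0],
    [-1, 0.011, 0, 0.0045, 0],
    [-1, 0.011, 0, 0.0045, 0]
  ]
}}

```text
t: 7.52
position: [627.2, 243.2, 264.2]
tool_rot: [0.999, 0.054, 0.003, -0.002]
ft_force: [-1.3, 0.0, 0.7]
grip_width: 0.089
```

Emit:
{"api": "move_arm", "payload": {
  "increments": [
    [0.0, 0, 0, 0, 0],
    [0.0, 0, 0, 0, 0],
    [0.0, 0, 0, -0.005, 0],
    [0.0, 0, 0, -0.02, 0],
    [0.0, 0, 0, -0.045, 0],
    [0.0, 0, 0, -0.06, 0]
  ]
}}

```text
t: 8.28
position: [627.0, 242.9, 326.7]
tool_rot: [0.999, 0.054, 0.004, -0.002]
ft_force: [0.3, -0.1, -0.0]
grip_width: 0.501
```

Run:
```python
from h import *
import pickle
show()
c=eyes.get_calibration('wrist');pickle.dump(c,open('w8.pkl','wb'))
im=eyes.snapshot('wrist');cv2.imwrite("pics/w8.png",im[:,:,::-1])
for m in ("lever_pad","cover_bar","cover_hinge"):
    for x in eyes.mark_of(m,'wrist')[:2]: print(m,x['uv'],round(x['confidence'],2))
im=eyes.snapshot('scene');cv2.imwrite("pics/s8.png",cv2.resize(im[60:300,150:470,::-1],None,fx=2,fy=2))
for m in ("lever_pad","cover_bar"):
    for x in eyes.mark_of(m,'scene')[:2]: print(m,x['uv'],round(x['confidence'],2))
show()
```

```text
t 8.28 pos [627.  242.9 326.7] f [ 0.3 -0.1 -0. ] tau [ 0.01 -0.04 -0.02] g 0.5
[[ 0.994  0.109  0.007]
 [ 0.109 -0.994  0.005]
 [ 0.008 -0.004 -1.   ]]
q [0.314 0.55  1.011 0.003 1.572 0.205]
lever_pad [197.6, 178.7] 0.7
cover_bar [319.0, 223.8] 0.75
cover_hinge [253.4, 181.6] 0.97
lever_pad [247.1, 199.3] 0.79
cover_bar [273.9, 110.8] 0.82
t 8.62 pos [626.7 242.9 323.1] f [ 0.5  0.1 -0.2] tau [0.03 0.01 0.01] g 0.5
[[ 0.994  0.109  0.003]
 [ 0.109 -0.994  0.004]
 [ 0.004 -0.003 -1.   ]]
q [0.314 0.552 1.015 0.003 1.57  0.205]
```

View pics/w8.png

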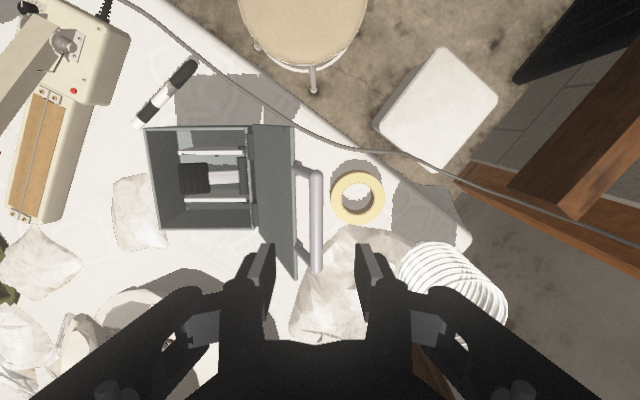

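View pics/s8.png

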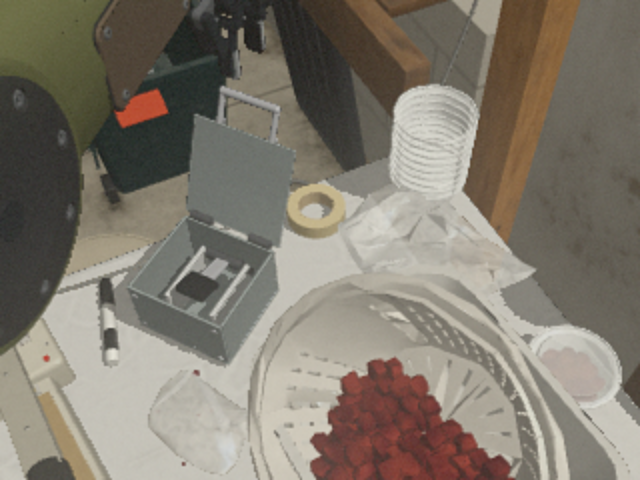

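Run:
```python
from h import *
import pickle
W=pickle.load(open('w8.pkl','rb'));S=eyes.get_calibration('scene')
for n,a,b in (('pad',[197.6,178.7],[247.1,199.3]),('bar',[319,223.8],[273.9,110.8])):
    x,e=tri([ray(W,a),ray(S,b)]);print(n,x.round(1),np.round(e,1))
c,s=np.cos(.11),np.sin(.11)
B=lambda x,y,z:np.array([489+c*x-s*y,227.7+s*x+c*y,12.8+z])
for th in (1.9,1.95,2.0,2.05):
    a=th+.03;X=B(66.5-167*np.cos(a),0,86+167*np.sin(a));print(th,X.round(1),proj(W,X).round(1),proj(S,X).round(1))
print('pad pred',B(-15,0,71),proj(W,B(-15,0,71)),proj(S,B(-15,0,71)))
st=robot.read_state();R=Ro.from_quat(st['tool_rot']).as_matrix()
print(R.T@(np.append(B(-17,0,71)[:2],180)-np.array(st['position'])),B(-17,0,56))
```

```text
pad [479.8 229.5  85.5] [2.1 2.1]
bar [630.  243.9 244.9] [1.4 1.4]
1.9 [613.4 241.4 255.1] [[293.9 228.5]] [[270.4 111.6]]
1.95 [621.1 242.3 252. ] [[305.1 226.9]] [[272.4 110.6]]
2.0 [628.7 243.1 248.5] [[315.7 225. ]] [[274.2 109.7]]
2.05 [636.  243.9 244.6] [[325.6 223.1]] [[276.1 109.1]]
pad pred [474.09065853 226.05332549  83.8       ] [[192.43842253 179.36229966]] [[247.67401312 201.8836791 ]]
[-156.09778698    0.57306355  142.55011788] [472.10274633 225.83376889  68.8       ]
```

The bar now triangulates to (630, 244, 245). The prediction for 2.0 rad is (629, 243, 248), so the cover is on its stop. Next I'll move over the paddle with the jaws closed.

Emit:
{"api": "move_arm", "payload": {
  "increments": [
    [-0.5, -0.04, 0, 0, 0],
    [-1, -0.08, 0, 0, 0],
    [-1, -0.12, 0, 0.03, 0],
    [-1, -0.15, 0, 0.065, 0],
    [-1, -0.156, 0.0006, 0.1, 0],
    [-1, -0.156, 0.0006, 0.13, 0],
    [-1, -0.156, 0.0006, 0.143, 0],
    [-1, -0.156, 0.0006, 0.143, 0]
  ]
}}

```text
t: 9.62
position: [472.2, 225.8, 179.2]
tool_rot: [0.999, 0.054, 0.001, -0.002]
ft_force: [-0.1, -0.1, -0.1]
grip_width: -0.001
```

Run:
```python
from h import *
import pickle
show()
c=eyes.get_calibration('wrist');pickle.dump(c,open('w9.pkl','wb'))
im=eyes.snapshot('wrist');cv2.imwrite("pics/w9.png",im[:,:,::-1])
for m in ("lever_pad",):
    for x in eyes.mark_of(m,'wrist')[:2]: print(m,x['uv'],round(x['confidence'],2))
cc,s=np.cos(.11),np.sin(.11)
B=lambda x,y,z:np.array([489+cc*x-s*y,227.7+s*x+cc*y,12.8+z])
print('pad',proj(c,B(-15,0,71)))
# tips position projected: on tcp axis +25
st=robot.read_state();p=np.array(st['position']);print('tip',proj(c,p+[0,0,-25]))
for q in [(-62.5,65,85),(-62.5,-65,85),(62.5,65,85)]+[(-15-18*np.cos(.25),y,71+18*np.sin(.25)) for y in(20,-20)]+[(-15+18*np.cos(.25),y,71-18*np.sin(.25)) for y in(20,-20)]: print(q,proj(c,B(*q)).round(1))
```

```text
t 9.62 pos [472.2 225.8 179.2] f [-0.1 -0.1 -0.1] tau [-0.02  0.01 -0.04] g -0.0
[[ 0.994  0.109  0.002]
 [ 0.109 -0.994  0.003]
 [ 0.003 -0.003 -1.   ]]
q [0.375 0.317 1.687 0.003 1.134 0.265]
lever_pad [318.8, 217.4] 0.56
pad [[316.41813007 216.94747685]]
tip [[314.79160301 260.61783447]]
(-62.5, 65, 85) [[245.8 132.5]]
(-62.5, -65, 85) [[257.3 299.4]]
(62.5, 65, 85) [[431.4 132.4]]
(np.float64(-32.44042359079161), 20, np.float64(75.45327126658141)) [[293.  193.6]]
(np.float64(-32.44042359079161), -20, np.float64(75.45327126658141)) [[294.3 242.9]]
(np.float64(2.4404235907916068), 20, np.float64(66.54672873341859)) [[338.9 190.6]]
(np.float64(2.4404235907916068), -20, np.float64(66.54672873341859)) [[337.8 238.3]]
```

View pics/w9.png

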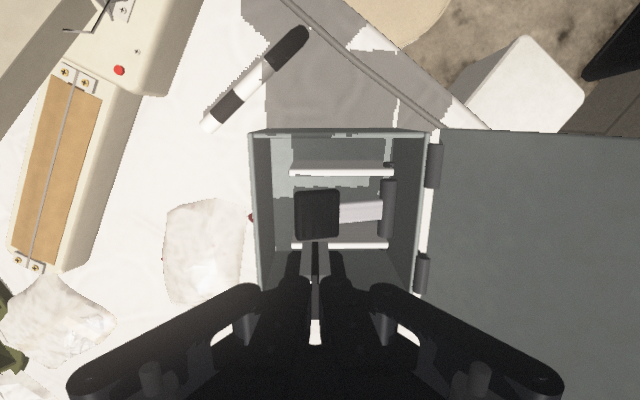

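The paddle shows at columns 294–339, rows 190–242, which matches the model to about 2 px. I'll descend to just above it and then step down while watching the force.

Emit:
{"api": "move_arm", "payload": {
  "increments": [
    [-1, 0, 0, 0.02, 0],
    [-1, 0, 0, 0.04, 0],
    [-1, 0, 0, 0.055, 0],
    [-1, 0, 0, 0.06, 0],
    [-1, 0, 0, 0.06, 0]
  ]
}}

```text
t: 10.35
position: [473.1, 226.3, 120.8]
tool_rot: [0.999, 0.054, 0.003, -0.002]
ft_force: [0.0, 0.6, 0.1]
grip_width: 0.002
```

Run:
```python
from h import *
show()
im=eyes.snapshot('wrist');cv2.imwrite("pics/w10.png",im[:,:,::-1])
im=eyes.snapshot('scene');cv2.imwrite("pics/s10.png",cv2.resize(im[130:250,170:330,::-1],None,fx=4,fy=4,interpolation=cv2.INTER_CUBIC))
```

```text
t 10.35 pos [473.1 226.3 120.8] f [0.  0.6 0.1] tau [ 0.   -0.04 -0.01] g 0.0
[[ 0.994  0.109  0.005]
 [ 0.109 -0.994  0.004]
 [ 0.005 -0.004 -1.   ]]
q [0.375 0.397 1.732 0.003 1.006 0.265]
```

View pics/w10.png

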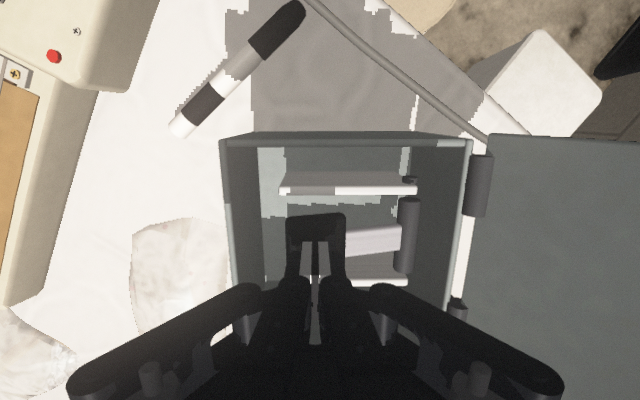

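View pics/s10.png

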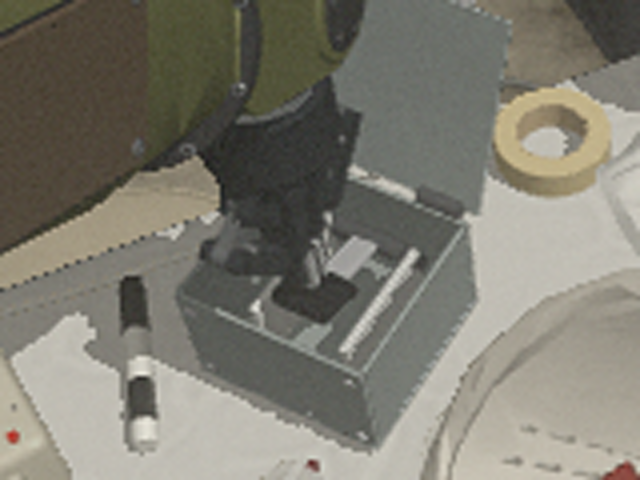

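Emit:
{"api": "move_arm", "payload": {
  "increments": [
    [-1, -0.001, 0, 0.002, 0],
    [-1, -0.001, 0, 0.004, 0],
    [-1, -0.001, 0, 0.005, 0],
    [-1, -0.001, 0, 0.005, 0]
  ]
}}

```text
t: 10.95
position: [472.3, 226.3, 116.1]
tool_rot: [0.999, 0.054, 0.003, -0.002]
ft_force: [-0.1, 0.1, 0.4]
grip_width: 0.002
```

Emit:
{"api": "move_arm", "payload": {
  "increments": [
    [-1, 0, 0, 0.002, 0],
    [-1, 0, 0, 0.002, 0]
  ]
}}

```text
t: 11.2
position: [472.2, 226.2, 114.0]
tool_rot: [0.999, 0.054, 0.003, -0.002]
ft_force: [0.4, -0.2, -0.1]
grip_width: -0.0
```

Emit:
{"api": "move_arm", "payload": {
  "increments": [
    [-1, 0, 0, 0.0015, 0],
    [-1, 0, 0, 0.0015, 0]
  ]
}}

```text
t: 11.45
position: [472.2, 226.2, 112.3]
tool_rot: [0.999, 0.054, 0.003, -0.002]
ft_force: [0.1, 0.4, 0.2]
grip_width: -0.005
```

Emit:
{"api": "move_arm", "payload": {
  "increments": [
    [-1, 0, 0, 0.0015, 0],
    [-1, 0, 0, 0.0015, 0]
  ]
}}

```text
t: 11.7
position: [472.2, 226.3, 110.9]
tool_rot: [0.999, 0.054, 0.003, -0.002]
ft_force: [-0.9, -0.1, 4.0]
grip_width: 0.005
```

Emit:
{"api": "move_arm", "payload": {
  "increments": [
    [-1, 0, 0, 0.0015, 0],
    [-1, 0, 0, 0.0015, 0]
  ]
}}

```text
t: 11.95
position: [472.3, 226.3, 109.5]
tool_rot: [0.999, 0.054, 0.003, -0.002]
ft_force: [-1.5, -0.7, 3.9]
grip_width: -0.0
```

Contact came at about z 111.6 with 4 N, as the spring data predicts. Geometry puts the middle position at a TCP height of about 93.5. Force and moment should also shift as the paddle goes flat, so I'll go down in small steps.

Emit:
{"api": "move_arm", "payload": {
  "increments": [
    [-1, 0, 0, 0.002, 0],
    [-1, 0, 0, 0.004, 0],
    [-1, 0, 0, 0.006, 0],
    [-1, 0, 0, 0.008, 0],
    [-1, 0, 0, 0.01, 0],
    [-1, 0, 0, 0.01, 0]
  ]
}}

```text
t: 12.7
position: [472.1, 226.4, 99.3]
tool_rot: [0.999, 0.055, 0.002, -0.002]
ft_force: [-3.6, 0.7, 5.9]
grip_width: 0.001
```

Run:
```python
from h import *
show()
im=eyes.snapshot('wrist');cv2.imwrite("pics/w11.png",im[:,:,::-1])
im=eyes.snapshot('scene');cv2.imwrite("pics/s11.png",cv2.resize(im[170:240,190:290,::-1],None,fx=7,fy=7,interpolation=cv2.INTER_CUBIC))
show()
```

```text
t 12.7 pos [472.1 226.4  99.3] f [-3.6  0.7  5.9] tau [-0.11  0.58  0.  ] g 0.0
[[ 0.994  0.109  0.005]
 [ 0.109 -0.994  0.004]
 [ 0.005 -0.004 -1.   ]]
q [0.376 0.428 1.747 0.003 0.96  0.265]
t 12.8 pos [472.2 226.3  99.4] f [-3.1  0.2  6.4] tau [-0.11  0.61  0.04] g 0.0
[[ 0.994  0.109  0.005]
 [ 0.109 -0.994  0.004]
 [ 0.005 -0.004 -1.   ]]
q [0.376 0.428 1.747 0.003 0.96  0.265]
```

View pics/w11.png

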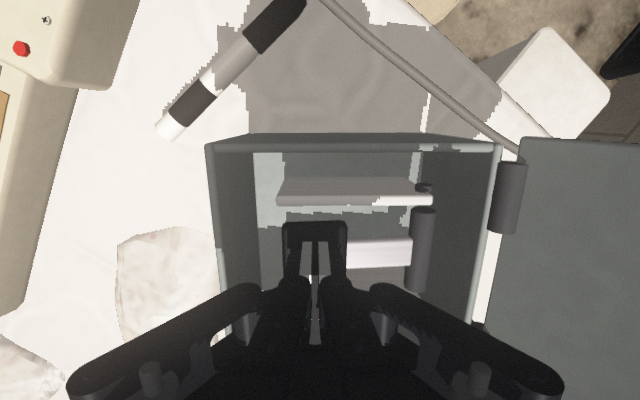

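View pics/s11.png

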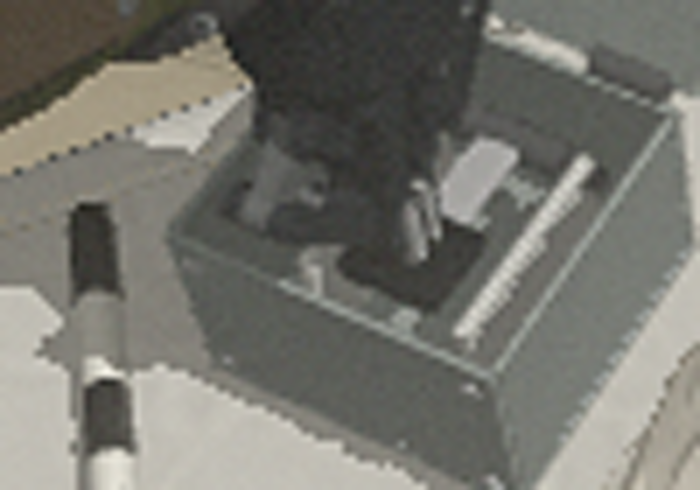

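Emit:
{"api": "move_arm", "payload": {
  "increments": [
    [-1, 0, 0, 0.001, 0],
    [-1, 0, 0, 0.002, 0],
    [-1, 0, 0, 0.0025, 0],
    [-1, 0, 0, 0.0025, 0]
  ]
}}

```text
t: 13.3
position: [471.8, 226.3, 96.7]
tool_rot: [0.999, 0.055, 0.002, -0.002]
ft_force: [-4.4, -1.0, 7.7]
grip_width: 0.002
```

```bash
python3 -c "
from h import *
show()"
```

```text
t 13.3 pos [471.8 226.3  96.7] f [-4.4 -1.   7.7] tau [-0.16  0.84  0.01] g 0.0
[[ 0.994  0.109  0.004]
 [ 0.109 -0.994  0.004]
 [ 0.004 -0.004 -1.   ]]
q [0.376 0.432 1.749 0.003 0.956 0.265]
```

Emit:
{"api": "move_arm", "payload": {
  "increments": [
    [-1, 0, 0, 0.001, 0],
    [-1, 0, 0, 0.001, 0]
  ]
}}

```text
t: 13.55
position: [471.6, 226.3, 95.7]
tool_rot: [0.999, 0.055, 0.002, -0.002]
ft_force: [-3.8, -0.6, 6.5]
grip_width: -0.0
```

```bash
python3 -c "
from h import *
show()"
```

```text
t 13.55 pos [471.6 226.3  95.7] f [-3.8 -0.6  6.5] tau [-0.18  0.68 -0.05] g -0.0
[[ 0.994  0.109  0.003]
 [ 0.109 -0.994  0.004]
 [ 0.004 -0.004 -1.   ]]
q [0.376 0.433 1.75  0.003 0.954 0.265]
```

Emit:
{"api": "move_arm", "payload": {
  "increments": [
    [-1, 0, 0, 0.001, 0],
    [-1, 0, 0, 0.001, 0]
  ]
}}

```text
t: 13.8
position: [471.5, 226.3, 94.7]
tool_rot: [0.999, 0.055, 0.002, -0.002]
ft_force: [-2.9, -1.1, 7.1]
grip_width: 0.0
```

```bash
python3 -c "
from h import *
import pickle
show()
c=eyes.get_calibration('wrist');pickle.dump(c,open('w12.pkl','wb'))
im=eyes.snapshot('wrist');cv2.imwrite('pics/w12.png',im[:,:,::-1])
a=im[160:280,250:450,::-1];cv2.imwrite('pics/w12z.png',cv2.resize(a,None,fx=4,fy=4,interpolation=cv2.INTER_CUBIC))
show()"
```

```text
t 13.8 pos [471.5 226.3  94.7] f [-2.9 -1.1  7.1] tau [-0.12  0.67  0.04] g 0.0
[[ 0.994  0.109  0.003]
 [ 0.109 -0.994  0.004]
 [ 0.003 -0.004 -1.   ]]
q [0.376 0.435 1.75  0.003 0.952 0.265]
t 13.85 pos [471.5 226.3  94.7] f [-3.9  0.1  7.7] tau [-0.17  0.64 -0.02] g 0.0
[[ 0.994  0.109  0.003]
 [ 0.109 -0.994  0.004]
 [ 0.003 -0.004 -1.   ]]
q [0.376 0.435 1.75  0.003 0.952 0.265]
```

View pics/w12z.png

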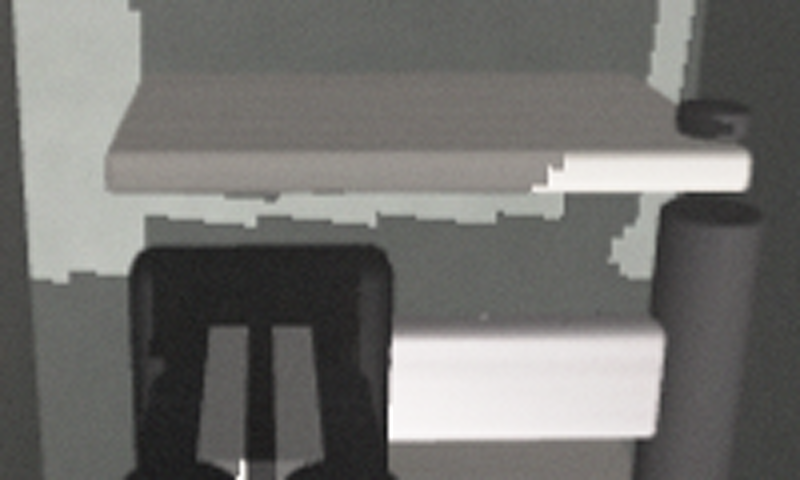

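```bash
cat > lev.py <<'E'
from h import *
import pickle,sys
c=pickle.load(open(sys.argv[1],'rb'))
cc,s=np.cos(.11),np.sin(.11)
B=lambda x,y,z:np.array([489+cc*x-s*y,227.7+s*x+cc*y,12.8+z])
Z=lambda q:((q-[250,160])*4+1.5).round(0)
def P(q,dx,y): # paddle top: local frame, pivot (47,?,50)
    a=.25-q; # tilt up
    # at level, top center (-17 ->) rel pivot: (-64?,6)
    x0,z0=-17-47+dx,6
    return 47+x0*np.cos(a)+z0*np.sin(a)*1, 50-x0*np.sin(a)+z0*np.cos(a)
print('rail inner/outer', Z(proj(c,B(-17,29,56))[0]),Z(proj(c,B(-17,35,56))[0]))
for q in (0,.15,.2,.25,.3):
    o=[]
    for dx,y in((-18,20),(18,20),(-18,0),(18,0)):
        x,z=P(q,dx,y);o.append(Z(proj(c,B(x,y,z))[0]).tolist())
    print(q,np.round(P(q,0,0),1),o)
E
python3 lev.py w12.pkl
```

```text
rail inner/outer [260. 200.] [260. 156.]
0 [-13.5  71.6] [[140.0, 327.0], [430.0, 297.0], [145.0, 479.0], [423.0, 441.0]]
0.15 [-16.1  62.4] [[125.0, 288.0], [406.0, 277.0], [131.0, 431.0], [401.0, 416.0]]
0.2 [-16.6  59.2] [[124.0, 276.0], [401.0, 271.0], [129.0, 415.0], [396.0, 408.0]]
0.25 [-17.  56.] [[124.0, 265.0], [396.0, 264.0], [130.0, 401.0], [391.0, 400.0]]
0.3 [-17.2  52.8] [[126.0, 254.0], [392.0, 258.0], [131.0, 387.0], [388.0, 393.0]]
```

```bash
python3 -c "
import cv2,numpy as np
a=cv2.imread('pics/w12.png')[195:285,265:395].astype(float)
a=np.clip((a-5)*4,0,255).astype(np.uint8)
cv2.imwrite('pics/w12e.png',cv2.resize(a,None,fx=6,fy=6,interpolation=cv2.INTER_CUBIC))
"
```

```text
(no output)
```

View pics/w12e.png

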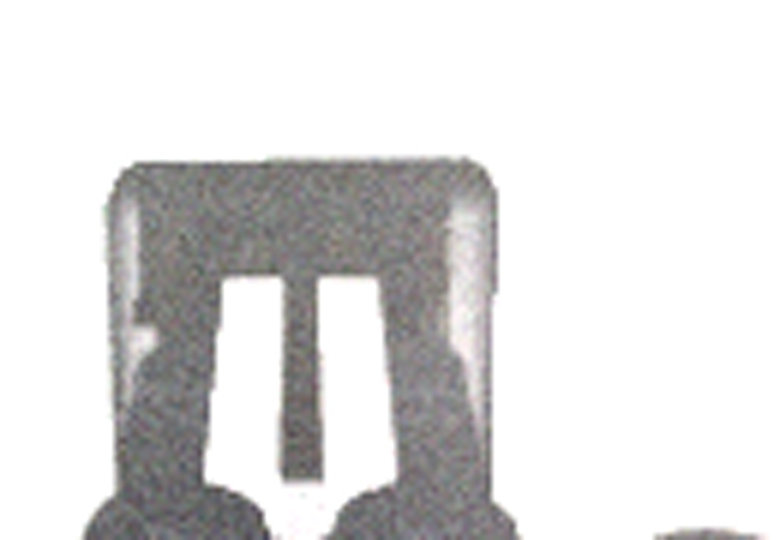

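```bash
cat > avg.py <<'E'
from h import *
F=[];Q=[];Pz=[]
for i in range(8):
    eyes.snapshot('wrist');s=robot.read_state();F.append(s['ft_force']);Q.append(s['torque']);Pz.append(s['position'])
F=np.array(F);Q=np.array(Q)
print('t',s['t'],'p',np.mean(Pz,0).round(2),'F',F.mean(0).round(2),'+-',F.std(0).round(2),'tau',Q.mean(0).round(3),Q.std(0).round(3))
E
python3 avg.py
```

```text
t 14.25 p [471.52 226.29  94.7 ] F [-3.84 -1.04  7.71] +- [0.44 0.35 0.71] tau [-0.152  0.63   0.008] [0.021 0.032 0.024]
```

Emit:
{"api": "move_arm", "payload": {
  "increments": [
    [-1, 0, 0, 0.0008, 0],
    [-1, 0, 0, 0.0008, 0]
  ]
}}

```text
t: 14.5
position: [471.5, 226.3, 94.0]
tool_rot: [0.999, 0.055, 0.002, -0.002]
ft_force: [-2.6, -1.7, 7.8]
grip_width: 0.003
```

```bash
python3 avg.py
```

```text
t 14.9 p [471.46 226.29  93.99] F [-2.98 -1.04  7.87] +- [0.42 0.32 0.23] tau [-0.16   0.594  0.001] [0.022 0.03  0.024]
```

Emit:
{"api": "move_arm", "payload": {
  "increments": [
    [-1, 0, 0, 0.0008, 0],
    [-1, 0, 0, 0.0008, 0]
  ]
}}

```text
t: 15.15
position: [471.5, 226.3, 93.3]
tool_rot: [0.999, 0.055, 0.002, -0.002]
ft_force: [-2.5, -1.6, 7.9]
grip_width: 0.003
```

```bash
python3 avg.py
```

```text
t 15.55 p [471.46 226.3   93.36] F [-3.54 -1.    8.19] +- [0.44 0.36 0.32] tau [-0.166  0.547 -0.006] [0.024 0.032 0.036]
```

Fz is about 8.0 N with the centre of pressure moving to mid-fingertip, so the paddle is about level at z 93.4. I'll confirm that by camera.

```bash
python3 - <<'E'
from h import *
import pickle
c=eyes.get_calibration('wrist');pickle.dump(c,open('w13.pkl','wb'))
im=eyes.snapshot('wrist');cv2.imwrite('pics/w13.png',im[:,:,::-1])
a=np.clip((im[195:285,265:395,::-1].astype(float)-5)*4,0,255).astype(np.uint8)
b=im[195:285,265:395,::-1]
cv2.imwrite('pics/w13e.png',cv2.resize(np.vstack([a[:60],b[:60]]),None,fx=5,fy=5,interpolation=cv2.INTER_CUBIC)[:600])
im2=eyes.snapshot('scene')
cv2.imwrite('pics/s13.png',cv2.resize(np.clip(im2[100:240,190:330,::-1].astype(float)*1.5,0,255).astype(np.uint8),None,fx=4,fy=4,interpolation=cv2.INTER_CUBIC))
for n in('wrist','scene'):
    for m in ('lever_pad','cover_bar'):
        print(n,m,[(x['uv'],round(x['confidence'],2)) for x in eyes.mark_of(m,n)][:2])
S=eyes.get_calibration('scene')
cc,s=np.cos(.11),np.sin(.11)
B=lambda x,y,z:np.array([489+cc*x-s*y,227.7+s*x+cc*y,12.8+z])
for z in(59,56,53): print(z,proj(c,B(-17,0,z)),proj(S,B(-17,0,z)))
# dark edge rows per column
g=im.mean(2)
for col in range(292,345,6):
    colv=g[205:240,col]; print(col,[int(v) for v in colv[10:24]])
show()
E
python3 lev.py w13.pkl
```

```text
wrist lever_pad []
wrist cover_bar []
scene lever_pad [([248.1, 205.8], 0.73)]
scene cover_bar [([274.6, 109.1], 0.6)]
59 [[314.83788741 263.63421016]] [[247.97798536 205.32568949]]
56 [[314.82312132 260.97168147]] [[248.16557356 206.02447015]]
53 [[314.80888097 258.40376167]] [[248.35215593 206.71950761]]
292 [104, 101, 102, 102, 103, 93, 66, 35, 35, 36, 36, 38, 37, 38]
298 [164, 102, 102, 101, 103, 95, 68, 36, 34, 33, 37, 36, 37, 38]
304 [167, 102, 103, 101, 101, 94, 67, 35, 36, 36, 33, 32, 40, 35]
310 [186, 166, 102, 102, 103, 96, 69, 32, 34, 36, 38, 33, 38, 40]
316 [101, 101, 101, 100, 100, 89, 54, 36, 34, 36, 34, 38, 38, 37]
322 [99, 96, 97, 99, 101, 92, 54, 36, 37, 38, 34, 35, 40, 40]
328 [159, 101, 99, 99, 99, 90, 53, 34, 34, 37, 37, 38, 38, 39]
334 [163, 101, 101, 100, 100, 88, 56, 39, 41, 40, 36, 39, 40, 37]
340 [183, 157, 98, 104, 98, 89, 56, 36, 36, 37, 40, 37, 43, 45]
t 15.85 pos [471.5 226.3  93.4] f [-3.2 -1.   9.2] tau [-0.15  0.53 -0.01] g -0.0
[[ 0.994  0.109  0.003]
 [ 0.109 -0.994  0.004]
 [ 0.003 -0.004 -1.   ]]
q [0.376 0.437 1.751 0.003 0.949 0.265]
rail inner/outer [260. 203.] [260. 158.]
0 [-13.5  71.6] [[139.0, 332.0], [432.0, 301.0], [145.0, 485.0], [425.0, 447.0]]
0.15 [-16.1  62.4] [[124.0, 292.0], [408.0, 281.0], [130.0, 436.0], [403.0, 421.0]]
0.2 [-16.6  59.2] [[123.0, 280.0], [402.0, 274.0], [129.0, 420.0], [397.0, 413.0]]
0.25 [-17.  56.] [[124.0, 269.0], [397.0, 268.0], [129.0, 406.0], [393.0, 405.0]]
0.3 [-17.2  52.8] [[125.0, 258.0], [394.0, 262.0], [131.0, 392.0], [389.0, 397.0]]
```

View pics/w13e.png

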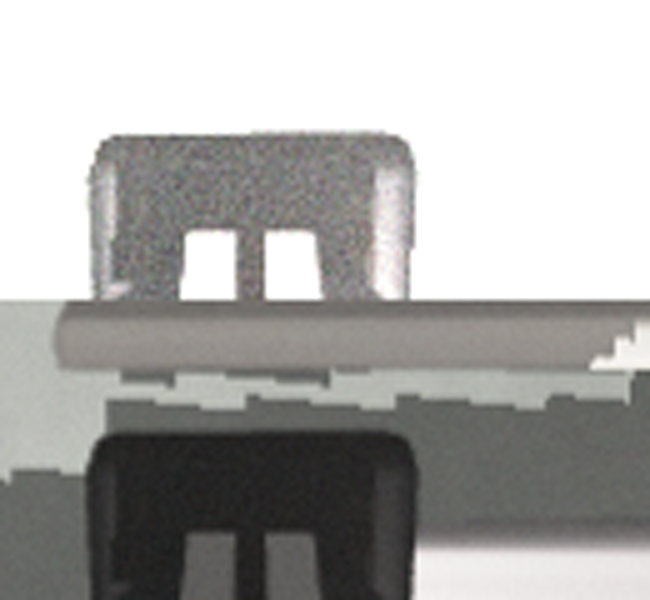

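View pics/s13.png

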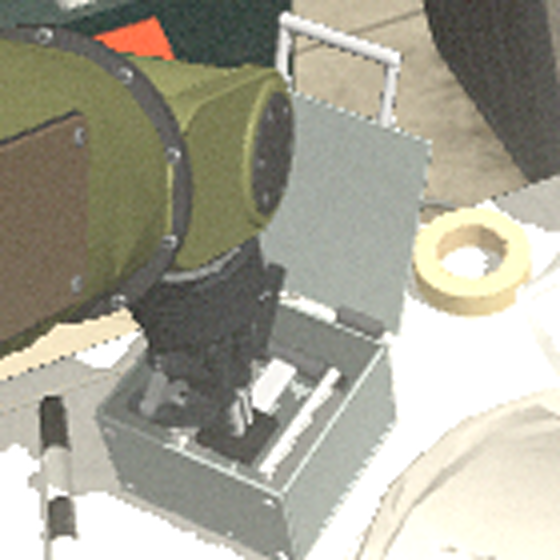

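Four checks put the paddle at the middle position:

- **Paddle edge:** it runs parallel to the rail within 0.2 px, as the model gives for 0.25 rad.
- **Scene detection:** the paddle is at (248.1, 205.8); the middle position predicts (248.2, 206.0).
- **Force:** averages about 8.2 N.
- **Cover:** still on its stop.

I'm handing in.

```bash
python3 -c "
from h import *
show()
print(robot.close_job())"
```

```text
t 15.85 pos [471.5 226.3  93.4] f [-3.2 -1.   9.2] tau [-0.15  0.53 -0.01] g -0.0
[[ 0.994  0.109  0.003]
 [ 0.109 -0.994  0.004]
 [ 0.003 -0.004 -1.   ]]
q [0.376 0.437 1.751 0.003 0.949 0.265]
the job is handed in; nothing more can be done
None
```

I lifted the cover by its bar until it rested on its stop. Then I pressed the lever down to its middle position with closed fingers and handed the job in at 15.9 s, still holding it.

**Cover:** after release, the bar triangulated to within about 4 mm of where 2.0 rad should put it. The last scene picture still showed it there.

**Lever:** the checks agreed on about 0.25 rad.
- The averaged push was 8.2 N, against the 8 N given. The last single reading was 9.2 N, with readings scattering by 0.3 to 0.7 N.
- The paddle's edge ran parallel to the rails to about 0.2 px.
- In the scene camera the paddle was within 0.3 px of the predicted middle position.
- The fingertip height, 68.4 mm, was within 0.5 mm of the 68.8 mm computed.

**Disagreements:**
- The scene and top cameras alone gave the box height with up to about 23 mm error, so I relied on the two wrist views, which agreed within about 1 mm.
- During the lift the gripper rode 3 to 5 mm above the computed arc. The highest force I read was about 16 N.
- In the last wrist picture the networks found neither the lever nor the bar.

The cup, tape roll and pen were never touched. I saw the pen and tape in place in the last pictures, but did not re-measure any of the three.

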